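Cap the glue, then pump the ratchet clamp onto the mended pot stand

TASK

The broken wooden pot stand has just been glued and lies in two halves in the ratchet clamp. First turn the winged cap of the glue bottle clockwise until it is fully shut; then pump the clamp's trigger, full strokes to and fro, until the jaw has pushed the two halves together and its pad presses on the wood - one stroke after the pad has started to give is plenty, do not crush it - moving jaw and wood only by means of the trigger, never by hand, and leaving the other things on the worktop alone. Finish holding: the program ends with the trigger still in the fingers, squeezed all the way.

Things in the scene. Friction and masses are not known exactly. Their poses are not given: they have to be found in the camera images.
- cap_top (a point): Top centre of the glue bottle's winged screw cap, 148 mm above the worktop. x lies along the wing: 38 mm long, 13 mm thick (grip it across this), 30 mm tall, above a round collar of radius 14.5 mm. The white bottle (58 mm diameter) stands upright in a black foot (80 mm diameter) fixed to the worktop. The cap turns in place, without rising or sinking.
- cap (a joint): Angle of the cap in rad: 0 = fully shut against its stop, positive = unscrewed (counter-clockwise seen from above). Takes about 0.05 N m; stays where it is left.
- clamp: Ratchet clamp on a base board 250 x 104 mm, 16 mm thick, fixed to the worktop. Origin: centre of its underside; x runs from trigger end to fixed jaw (face at x = +100 mm, top 50 mm high). Trigger pivot: x = -90, z = 22 mm, axis along y. Black housing with a short fixed grip at x = -76 to -50 mm, 89 mm high. The steel bar on the x axis (z to 59 mm) sticks out behind to x = -175 mm.
- trigger: The trigger. Origin on its pivot, z up along it; its top is a black paddle 12 mm thick (x, along the stroke), 22 mm wide (y), from 63 to 121 mm up its z. Pinch its width near the top and swing it about the pivot, or push it. Released (hard stop, light return spring) its z leans 0.21 rad to the clamp's -x, squeezed fully (hard stop) 0.21 rad to +x, towards the short grip and jaws.
- trigger_top (a point): Top centre of the trigger's paddle, 142 mm above the worktop: x = -115 mm of the clamp when released, -65 mm when squeezed fully. Each full stroke there and back moves the jaw 8 mm forward (the first stroke 6 to 15 mm); on the way back the jaw stays. Squeezing takes 7 to 15 N at the paddle. Let it return to within 5 mm of its stop so that the pawl catches the next tooth.
- jaw: Sliding jaw with its bar and rubber pad (60 mm wide, 17 mm tall). Origin: middle of the pad's face when not pressed, 27 mm above the worktop; at y = 0, x = -20 mm or more of the clamp. The pad sits on a spring of 0.7 N per mm: when it presses on wood, the origin runs on past its real face, 8 mm giving 5.6 N. The jaw stays put when the trigger is released.
- half_near: Half of the pot stand next to the moving jaw: a grooved wooden block 45 (x) x 80 (y) x 22 mm tall, loose on the base board between low fences, axes roughly along the clamp's. Origin: centre of its underside. With both halves tight against the fixed jaw its pad-side face is at x = +10 mm of the clamp.
- half_far: The other half, the same size, next to the fixed jaw. Origin: centre of its underside.
- half_near_seam (a point): Middle of the broken edge of the near half (its +x face).
- half_far_seam (a point): Middle of the broken edge of the far half (its -x face). At the start the two edges stand 6 to 11 mm apart.
- milk_tin: Bystander: a tin can, 75 mm diameter, 58 mm tall, at the back right. Origin: centre of its underside.
- salt_shaker: Bystander: a salt shaker, 44 mm diameter, 90 mm tall, at the back right. Origin: centre of its underside.
- lemon: Bystander: a lemon, 72 x 55 x 56 mm, on the right. Origin: centre of its underside.
There are look-alikes about, which are no part of the job. What is shaped like the half_near but green is not meant. What is shaped like the part that bears cap_top but pink is not meant.

How it is judged (in metres and radians):
On the way, in this order (a step that is already met when the one before it is completed fails the run):
1. the glue bottle's cap is fully shut, before the jaw touches the wood (value of joint cap below 0.12 rad and contact force between jaw and half_near below 0.1 N), for 0.2 s.
2. the jaw presses the two halves together (contact force between jaw and half_near above 2 N and x of half_near_seam in the frame of half_far_seam above -0.003 m), for 0.2 s.
At the end, for the whole second after the job is handed in: The cap is within 0.12 rad of shut; the halves are closed (seam under 3 mm) and in line within 0.06 rad; the pad presses on the near half with 2 to 15 N; the trigger is squeezed to within 10 mm of its stop (at its top) and the fingers hold it with more than 2 N (all of step 2 and value of joint cap below 0.12 rad and contact force between jaw and half_near below 15 N and x of half_near_seam in the frame of half_far_seam below 0.003 m and angle between the x axis of half_near and the x axis of half_far, either way round below 0.06 rad and x of trigger_top in the frame of clamp above -0.0745 m and contact force between the fingers and trigger above 2 N and linear speed of half_near below 0.01 m/s); the arm keeps its last pose, push and grip.
It fails at once if the pad crushes the wood (over 16 N) (contact force between jaw and half_near above 16 N).
It fails at once if the jaw or its bar is pushed by the robot instead of through the trigger (over 8 N) (contact force between the arm and jaw above 8 N).
It fails at once if the halves are pushed by the robot (contact force between the arm and half_near above 5 N or contact force between the arm and half_far above 5 N).
It fails at once if a bystander is shoved more than 40 mm (distance of any of milk_tin, salt_shaker, lemon from where it was at the start of the episode above 0.04 m).
It also fails if it takes over 45 s, if anything falls off the work surface, if the arm or the gripper's body presses on something with over 40 N, if the wrist force passes 120 N, or if a joint passes its speed limit or range.

ROBOT

A 7-joint arm with a two-finger parallel gripper is mounted at the origin on a cart in front of the work surface, level with it; the furniture and walls round the work are solid. World frame = base frame: x ahead of the robot, y to its left, z up, the work surface at z = 0. Lengths are in m, angles in degrees, forces in N, time in s.
With the tool pointing down it reaches from about 0.425 to 0.875 m from the base axis. Payload 4.7 kg.
Tool frame: the origin (TCP) lies at the very end of the fingers, on their centre line; the grasp point (between the pads) lies env.hold_point_z behind it (env.hold_point_z is the distance from the TCP to the grasp point, in m); z points along the fingers, y is the line along which they close (so a half turn about z gives the same grasp; the last joint's range is limited). The gripper opens to 87 mm and grips with 3 to 60 N. Pads are 19 mm wide; open, the fingers measure 117 mm over their backs; the gripper's body (75 mm by 190 mm) begins 51 mm behind the grasp point.
Start: joints at [-69.895, 18.392, -4.016, 83.108, 1.295, 78.541, -3.26], TCP at [0.215, 0.613, 0.223] pointing down, gripper open.
Joint ranges: [-163.93, 163.93], [-17.29, 119.83], [-79.2, 71.16], [3.27, 140.29], [-89.18, 269.18], [5.43, 117.66], [-154.24, 154.24]. Speed limits (degrees/s): [147.25, 147.25, 180, 180, 180, 180, 180].

INTERFACE

Orientations are given as [roll, pitch, yaw] about the fixed x, y, z axes, in that order (R = Rz(yaw) Ry(pitch) Rx(roll)).
In Python, from cell import env gives the robot as it stands.
- The arm moves only by the shell command python3 -m jog 'ROWS' [FORCE]. ROWS is JSON, a list of rows, each an object with "dp": the shift along the tool's x, y, z in cm, a list of three; "twist": the turn about the tool's z in degrees; "fingers": the opening, from 0 (shut) to 1 (fully open). A call has 1 to 8 rows; each row is the pose to reach, as a shift and turn from the pose commanded when the call began, along the tool's axes at that moment; what a row does not reach only later rows make up. A row lasts 1/8 s, in which the tool goes at most 62.5 mm and 10.7 degrees, less where a joint would pass 70% of its speed; a pose out of reach is approached as far as the arm can. A call with a gripper value outside its range is refused whole. The fingers move at their own pace and stop on an object; FORCE is the grip in N (left out, the last holds). Time passes only in rows, so rows that repeat a pose let the fingers close. It gives the time, the measured TCP pose, the force, the opening and the grip force at its end, in the units of the state.
- env.get_obs(): the state, without advancing time (a new reading comes with each control period).
- env.read_camera(name): name is "scene" or "top"; returns a dict with "pixels" (420x560x3 uint8, blue, green, red), "depth" (420x560 float32, m along the optical axis (not along the pixel's ray), 0 where there is no reading), "fx", "fy", "cx", "cy" (pixels), "rvec" (rotation vector, rad) and "tvec" (3), from world to camera coordinates, as OpenCV has them. Camera axes: x right, y down, z forward; pixel columns grow to the right and rows downward; lengths in m; the calibration is good to about 2 mm. A picture is of the moment at which its call begins.
- env.sign_off(): hands the job in; it is judged then, once.
The state is a dict: "time_s": time; "qpos": joint angles; "joint_velocities": joint speeds; "effort": joint torques, N m; "tool_pos": TCP position; "tool_rot": TCP orientation; "force": force on the tool from outside, world axes, zero at the start; "wrist_torque": the same for the moment, N m; "grip_width": finger opening in m; "grasp_force": force on a finger pad.
Only numpy, scipy, OpenCV 4.12 (cv2) and the standard library are available. Lean on these libraries where they do the work, as an engineer would, in place of code of your own. Each camera call takes 0.05 s, during which the arm holds its last target. There are 200 camera calls.

## Working session

There is one attempt and no reset: what is moved stays moved. The work goes in short steps, Python scripts to look and compute and a shell command to move; the robot and the scene stay as the last step left them, time stands still between calls to the robot, and variables do not carry over. Pictures are saved under pics/ and viewed, at most 10 in all, crops included, and the job is handed in when it is done.

```bash
mkdir -p pics; ls; cat > h.py <<'E'
import numpy as np, cv2
from cell import env
def cam(n,save=None):
    c=env.read_camera(n)
    if save: cv2.imwrite('pics/'+save,c['pixels'])
    np.savez('/tmp/%s.npz'%n,**c); return c
def load(n): return dict(np.load('/tmp/%s.npz'%n))
def pt(c,u,v,d=None):
    if d is None: d=c['depth'][int(v),int(u)]
    p=np.array([(u-c['cx'])/c['fx']*d,(v-c['cy'])/c['fy']*d,d])
    R=cv2.Rodrigues(c['rvec'])[0]; return R.T@(p-np.ravel(c['tvec']))
def ray(c,u,v,z):
    R=cv2.Rodrigues(c['rvec'])[0]; o=-R.T@np.ravel(c['tvec']); q=pt(c,u,v,1.)-o
    return o+q*(z-o[2])/q[2]
E
python3 - <<'E'
from h import *
a=cam('scene','s0.png');b=cam('top','t0.png')
for c in(a,b): R=cv2.Rodrigues(c['rvec'])[0]; print(-R.T@np.ravel(c['tvec']),R[2],c['fx'])
o=env.get_obs();print(o,env.hold_point_z)
E
```

```text
pics
[0.29553217 0.64224714 0.83703781] [ 0.30083878 -0.67181665 -0.676874  ] 412.8786764941623
[ 0.55461389 -0.08034717  1.31066229] [ 0.04418969 -0.00106514 -0.99902259] 399.186412225011
{'time_s': 0.1, 'qpos': array([-69.89577587,  18.43608095,  -4.01490234,  83.16805885,
         1.29602428,  78.5415385 ,  -3.25861135]), 'joint_velocities': array([ 0.04889572, -0.12897134,  0.00282033, -0.11551998, -0.00311742,
        0.02722714,  0.05645335]), 'effort': array([-2.78187972e-04, -4.92575920e+01, -4.06006370e-01, -3.13397706e+01,
       -6.42354065e-02,  3.95157421e-02,  6.37505195e-05]), 'tool_pos': array([0.2146893 , 0.61299043, 0.22155515]), 'tool_rot': array([-1.79899609e+02,  6.68841160e-03,  1.60706376e+02]), 'force': array([1.03751356, 0.57302856, 0.09539682]), 'wrist_torque': array([ 0.00247153, -0.00421523,  0.05788935]), 'grasp_force': 0.0, 'grip_width': 0.08668899464778941} 0.0187
```

View pics/s0.png

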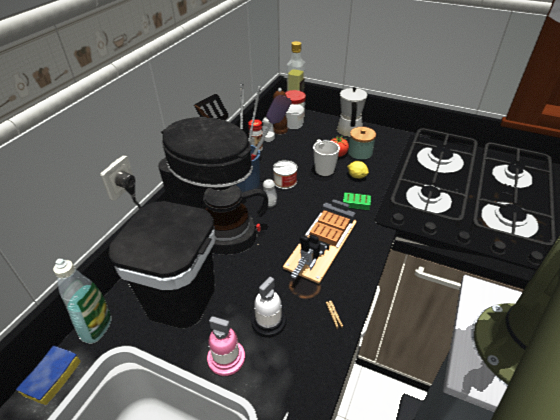

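View pics/t0.png

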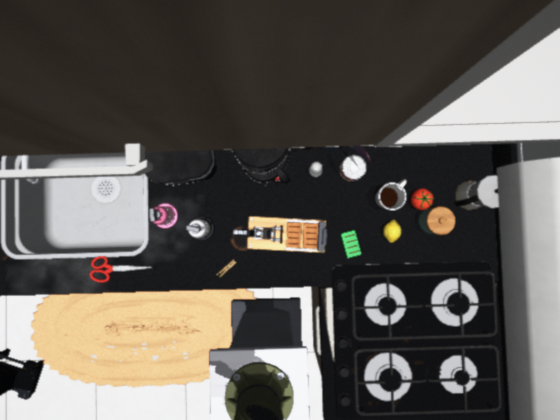

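```bash
python3 - <<'E'
from h import *
a=load('scene')['pixels'][225:345,220:380];b=load('top')['pixels'][195:275,180:340]
A=cv2.resize(a,None,fx=5,fy=5,interpolation=cv2.INTER_CUBIC);B=cv2.resize(b,None,fx=5,fy=5,interpolation=cv2.INTER_CUBIC)
B=cv2.convertScaleAbs(B,alpha=1.3,beta=20);A=cv2.convertScaleAbs(A,alpha=1.3,beta=20)
cv2.imwrite('pics/s1.png',A);cv2.imwrite('pics/t1.png',B)
E
```

```text
(no output)
```

View pics/s1.png

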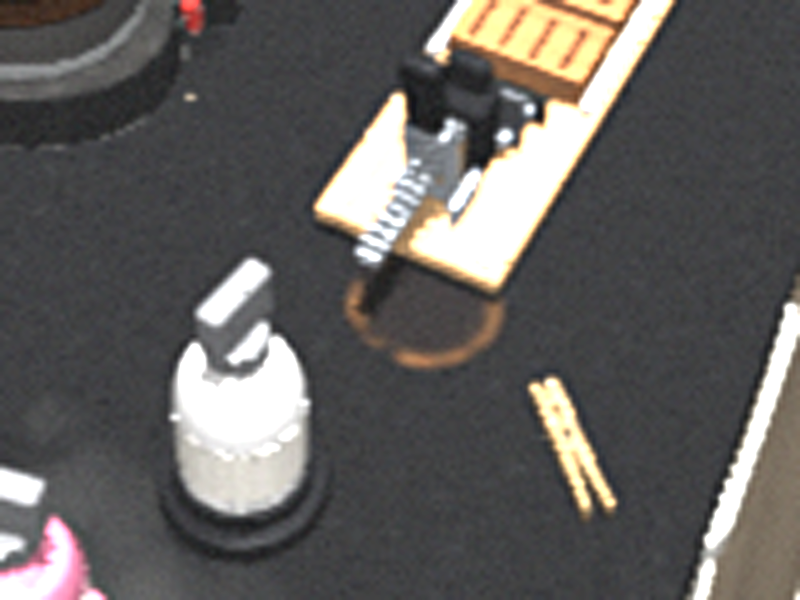

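View pics/t1.png

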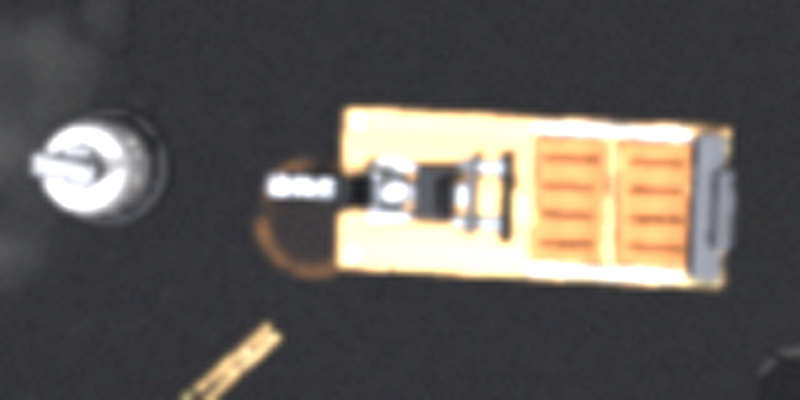

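```bash
python3 - <<'E'
from h import *
np.set_printoptions(precision=4,suppress=True)
a=load('scene');b=load('top')
print('cap',ray(a,266.8,283,.148),ray(b,193.6,228,.148))
S=lambda x,y:(220+x/5,225+y/5);T=lambda x,y:(180+x/5,195+y/5)
for z in(.13,.148,.16): print(z,ray(a,*S(234,290),z),ray(b,*T(68,165),z))
print('wing ends s',ray(a,*S(205,315),.148),ray(a,*S(262,262),.148),'t',ray(b,*T(35,163),.148),ray(b,*T(100,167),.148))
C=[ray(b,*T(*p),.016) for p in((345,107),(732,128),(722,288),(338,268))]
print(np.array(C)); ctr=np.mean(C,0);ax=(C[1]+C[2]-C[0]-C[3]);print('clamp',ctr,np.degrees(np.arctan2(ax[1],ax[0])),np.linalg.norm(ax)/2)
ax/=np.linalg.norm(ax)
Cs=[ray(a,*S(*p),.016) for p in((318,210),(495,290))];print('s corners',Cs)
print('pred top',ctr+ax*-.115,'grip',ctr+ax*-.063)
for p in((425,62),(472,58)): print('paddle/grip s',ray(a,*S(*p),.142),ray(a,*S(*p),.089))
for p in((352,190),(435,190)): print('paddle/grip t',ray(b,*T(*p),.142),ray(b,*T(*p),.089))
def cloud(c):
    v,u=np.nonzero(c['depth']); d=c['depth'][v,u]
    P=np.stack([(u-c['cx'])/c['fx']*d,(v-c['cy'])/c['fy']*d,d],1);R=cv2.Rodrigues(c['rvec'])[0]
    return (P-np.ravel(c['tvec']))@R
for n,c in(('s',a),('t',b)):
    P=cloud(c)
    for nm,q in(('cap',ray(b,193.6,228,.148)),('pad',ctr+ax*-.115)):
        m=(np.linalg.norm(P[:,:2]-q[:2],axis=1)<.04)&(P[:,2]>.125)&(P[:,2]<.165);X=P[m]
        if len(X)>3:
            w,V=np.linalg.eigh(np.cov(X[:,:2].T));print(n,nm,len(X),X.mean(0),X[:,2].max(),X.min(0),X.max(0),V[:,1],np.degrees(np.arctan2(V[1,1],V[0,1])))
E
```

```text
cap [0.5468 0.1741 0.148 ] [0.5508 0.1695 0.148 ]
0.13 [0.5534 0.1618 0.13  ] [0.5507 0.1734 0.13  ]
0.148 [0.5468 0.1741 0.148 ] [0.5508 0.1695 0.148 ]
0.16 [0.5425 0.1822 0.16  ] [0.5508 0.1669 0.16  ]
wing ends s [0.5521 0.1904 0.148 ] [0.5425 0.1561 0.148 ] t [0.5525 0.1887 0.148 ] [0.549  0.1509 0.148 ]
[[ 0.5825  0.0175  0.016 ]
 [ 0.5614 -0.2329  0.016 ]
 [ 0.4583 -0.2228  0.016 ]
 [ 0.4786  0.0248  0.016 ]]
clamp [ 0.5202 -0.1033  0.016 ] -94.75463625510862 0.24986183547957175
s corners [array([0.5779, 0.021 , 0.016 ]), array([0.4771, 0.0319, 0.016 ])]
pred top [0.5297 0.0113 0.016 ] grip [ 0.5254 -0.0405  0.016 ]
paddle/grip s [0.5255 0.0151 0.142 ] [ 0.543  -0.0327  0.089 ]
paddle/grip s [0.5065 0.0038 0.142 ] [ 0.5225 -0.0449  0.089 ]
paddle/grip t [0.5312 0.0052 0.142 ] [0.5301 0.0091 0.089 ]
paddle/grip t [ 0.5297 -0.0433  0.142 ] [ 0.5286 -0.0416  0.089 ]
s cap 173 [0.5453 0.1766 0.1414] 0.15089562820815755 [0.5373 0.1559 0.1265] [0.555  0.1923 0.1509] [0.2648 0.9643] 74.64573903415345
s pad 59 [0.5281 0.0141 0.1356] 0.14146607942851122 [0.5181 0.0072 0.1257] [0.5396 0.0185 0.1415] [-0.9987  0.0501] 177.1287130814628
t cap 64 [0.5495 0.1706 0.1457] 0.15249217300111956 [0.5415 0.154  0.1286] [0.5571 0.1892 0.1525] [0.2153 0.9765] 77.5664593228979
t pad 35 [0.5312 0.0097 0.1363] 0.14355742565232704 [0.5219 0.0042 0.1252] [0.5402 0.0159 0.1436] [-0.9999  0.0169] 179.03373257280361
```

The bottle caps that could be confused are the white bottle's (scene 268,283; top 194,228) and the pink-footed one's (scene 221,325; top 162,215). I choose the white one. For the wood, the brown halves in the clamp (top 302,235) are meant, not the green block (350,243). The crop shows the cap wing lying roughly along world y, and the trigger paddle at scene (305,238), left of the short grip. The cap is at about (0.549, 0.172), wing yaw about 78°, and the paddle top is at about (0.529, 0.011).

```bash
python3 -m jog '[{"dp":[-5.2,-3.4,0],"twist":10.3,"fingers":0.7},{"dp":[-10.4,-6.8,0],"twist":20.6,"fingers":0.7},{"dp":[-15.6,-10.2,0],"twist":30.9,"fingers":0.7},{"dp":[-20.8,-13.6,0],"twist":41.2,"fingers":0.7},{"dp":[-26,-17,0],"twist":51.5,"fingers":0.7},{"dp":[-31.2,-20.4,0],"twist":61.8,"fingers":0.7},{"dp":[-36.4,-23.8,0],"twist":72.1,"fingers":0.7},{"dp":[-41.6,-27.2,0],"twist":82.4,"fingers":0.7}]' 30
python3 - <<'E'
from h import *
c=load('top');v,u=np.nonzero(c['depth']); d=c['depth'][v,u]
P=np.stack([(u-c['cx'])/c['fx']*d,(v-c['cy'])/c['fy']*d,d],1);R=cv2.Rodrigues(c['rvec'])[0];P=(P-np.ravel(c['tvec']))@R
for q in((.549,.1725),(.529,.0115),(.525,-.04)):
    r=np.linalg.norm(P[:,:2]-q,axis=1);print([ (R_,P[r<R_][:,2].max().round(3)) for R_ in(.04,.08,.1,.12,.15)])
o=env.get_obs();R=cv2.Rodrigues
y=np.radians(o['tool_rot'][2]);ty=np.array
d=np.array([.549,.1725])-o['tool_pos'][:2];print(o['qpos'],'dp',d@[np.cos(y),np.sin(y)],d@[np.sin(y),-np.cos(y)])
E
```

```text
time_s: 1.1
tool_pos: [0.5183, 0.2176, 0.2224]
tool_rot: [-180.0, -0.0, 78.0]
force: [1.2, 0.8, 0.2]
grip_width: 0.061
grasp_force: 0.0
[(0.04, np.float64(0.152)), (0.08, np.float64(0.957)), (0.1, np.float64(1.026)), (0.12, np.float64(1.07)), (0.15, np.float64(1.126))]
[(0.04, np.float64(0.144)), (0.08, np.float64(0.144)), (0.1, np.float64(0.957)), (0.12, np.float64(1.18)), (0.15, np.float64(1.18))]
[(0.04, np.float64(0.097)), (0.08, np.float64(0.144)), (0.1, np.float64(0.144)), (0.12, np.float64(1.18)), (0.15, np.float64(1.18))]
[-44.75479998   7.6649414   21.25029069  96.68490211  -2.87026094
  76.1834663  -35.01385547] dp -0.037682781652344004 0.039430269964261216
```

```bash
python3 -m jog '[{"dp":[-1.9,2.0,0],"twist":0,"fingers":0.5},{"dp":[-3.8,3.9,0],"twist":0,"fingers":0.5},{"dp":[-3.8,3.9,3.5],"twist":0,"fingers":0.5},{"dp":[-3.8,3.9,7],"twist":0,"fingers":0.5},{"dp":[-3.8,3.9,10.2],"twist":0,"fingers":0.5}]' 30
python3 - <<'E'
from h import *
c=cam('scene');cv2.imwrite('pics/s2.png',cv2.resize(c['pixels'][200:350,200:400],None,fx=4,fy=4,interpolation=cv2.INTER_CUBIC));print(env.get_obs()['tool_pos'])
E
```

```text
time_s: 1.72
tool_pos: [0.5475, 0.174, 0.119]
tool_rot: [-180.0, 0.0, 78.3]
force: [-0.1, 1.4, 0.1]
grip_width: 0.0436
grasp_force: 0.0
[0.54469346 0.17302063 0.11451645]
```

View pics/s2.png

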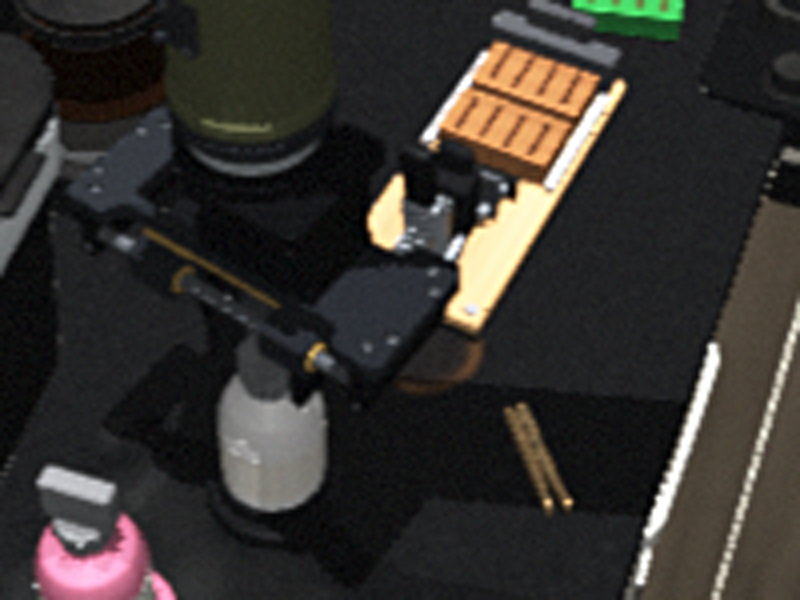

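The gripper straddles the white bottle's cap (about 265,365 in the crop), with the fingers clear on both sides. Next I close on the wing.

```bash
python3 -m jog '[{"dp":[0,0,0],"twist":0,"fingers":0},{"dp":[0,0,0],"twist":0,"fingers":0},{"dp":[0,0,0],"twist":0,"fingers":0},{"dp":[0,0,0],"twist":0,"fingers":0}]' 20; python3 -m jog '[{"dp":[0,0,0],"twist":8,"fingers":0},{"dp":[0,0,0],"twist":16,"fingers":0},{"dp":[0,0,0],"twist":24,"fingers":0},{"dp":[0,0,0],"twist":32,"fingers":0}]'; python3 -c "
from cell import env;o=env.get_obs();print(o['tool_pos'],o['wrist_torque'],o['qpos'])"
```

```text
time_s: 2.28
tool_pos: [0.5482, 0.1746, 0.1217]
tool_rot: [180.0, -0.1, 78.3]
force: [1.1, -2.3, 2.4]
grip_width: 0.0126
grasp_force: 20.0
time_s: 2.78
tool_pos: [0.5495, 0.1739, 0.1217]
tool_rot: [179.9, -0.1, 46.0]
force: [2.3, -1.0, 0.6]
grip_width: 0.0129
grasp_force: 20.0
[0.54947138 0.17389162 0.12170459] [-0.31153662 -0.26519515  0.06395546] [-43.79927106  14.15923171  27.13050361 102.14590433  -7.02089814
  65.1836704  -58.40888094]
```

```bash
python3 -m jog '[{"dp":[0,0,0],"twist":8,"fingers":0},{"dp":[0,0,0],"twist":16,"fingers":0},{"dp":[0,0,0],"twist":24,"fingers":0},{"dp":[0,0,0],"twist":32,"fingers":0}]'; python3 -c "
from cell import env;o=env.get_obs();print(o['tool_pos'],o['wrist_torque'],o['qpos'])";  python3 -m jog '[{"dp":[0,0,0],"twist":8,"fingers":0},{"dp":[0,0,0],"twist":16,"fingers":0},{"dp":[0,0,0],"twist":24,"fingers":0}]'; python3 -c "
from cell import env;o=env.get_obs();print(o['tool_pos'],o['wrist_torque'],o['qpos'])"
```

```text
time_s: 3.28
tool_pos: [0.5502, 0.1727, 0.1217]
tool_rot: [179.9, -0.2, 14.0]
force: [3.2, -2.9, 0.3]
grip_width: 0.013
grasp_force: 20.0
[0.5501838  0.17270558 0.12171898] [-0.64474818 -0.48052964  0.08490451] [-47.30459432  14.57833907  31.35320613 102.26021874  -8.15574669
  65.21267033 -89.38435525]
time_s: 3.65
tool_pos: [0.5502, 0.1721, 0.1217]
tool_rot: [179.9, -0.3, -9.9]
force: [4.2, -3.9, -0.1]
grip_width: 0.0151
grasp_force: 23.6
[0.55016107 0.17209831 0.121703  ] [-0.94544427 -0.77881254  0.69166281] [ -50.05319237   14.97374679   34.64827575  102.35395269   -9.09665538
   65.3120956  -112.46570393]
```

```bash
python3 -m jog '[{"dp":[0,0,0],"twist":4,"fingers":0},{"dp":[0,0,0],"twist":4,"fingers":0}]'; python3 -c "
from cell import env;o=env.get_obs();print(o['tool_pos'],o['wrist_torque'],o['qpos'])"
```

```text
time_s: 3.9
tool_pos: [0.5501, 0.1721, 0.1217]
tool_rot: [179.9, -0.3, -13.7]
force: [4.1, -3.6, 1.4]
grip_width: 0.0169
grasp_force: 24.2
[0.55010305 0.17211473 0.1216745 ] [-0.96060545 -0.46698149  0.69977413] [ -50.51870468   15.04946616   35.19332104  102.36858806   -9.25594843
   65.33253595 -116.06410776]
```

```bash
python3 -m jog '[{"dp":[0,0,0],"twist":0,"fingers":0.7},{"dp":[0,0,0],"twist":0,"fingers":0.7},{"dp":[0,0,0],"twist":0,"fingers":0.7},{"dp":[0,0,-4],"twist":0,"fingers":0.7},{"dp":[0,0,-8],"twist":0,"fingers":0.7},{"dp":[0.6,5.5,-8],"twist":-10.4,"fingers":0.7},{"dp":[1.2,11,-8],"twist":-20.8,"fingers":0.7},{"dp":[1.8,16.4,-8],"twist":-31.2,"fingers":0.7}]'
python3 -m jog '[{"dp":[0,0,0],"twist":-10.4,"fingers":0.7},{"dp":[0,0,0],"twist":-20.8,"fingers":0.7},{"dp":[0,0,0],"twist":-31.2,"fingers":0.7},{"dp":[0,0,0],"twist":-41.6,"fingers":0.7},{"dp":[0,0,0],"twist":-52,"fingers":0.7},{"dp":[0,0,0],"twist":-62.4,"fingers":0.7},{"dp":[0,0,0],"twist":-67.5,"fingers":0.7},{"dp":[0,0,0],"twist":-67.5,"fingers":0.7}]'
python3 - <<'E'
from h import *
c=cam('scene');cv2.imwrite('pics/s3.png',cv2.resize(c['pixels'][190:340,220:380],None,fx=4,fy=4,interpolation=cv2.INTER_CUBIC))
o=env.get_obs();print(o['tool_pos'],o['qpos'])
v,u=np.nonzero(c['depth']); d=c['depth'][v,u]
P=np.stack([(u-c['cx'])/c['fx']*d,(v-c['cy'])/c['fy']*d,d],1);R=cv2.Rodrigues(c['rvec'])[0];P=(P-np.ravel(c['tvec']))@R
m=(np.linalg.norm(P[:,:2]-[.549,.172],axis=1)<.03)&(P[:,2]>.14)&(P[:,2]<.155);X=P[m];w,V=np.linalg.eigh(np.cov(X[:,:2].T));print(len(X),X.mean(0),np.degrees(np.arctan2(V[1,1],V[0,1])))
E
```

```text
time_s: 4.9
tool_pos: [0.5262, 0.0094, 0.2007]
tool_rot: [-180.0, -0.0, 17.9]
force: [1.1, -0.4, 1.2]
grip_width: 0.0611
grasp_force: 0.0
time_s: 5.9
tool_pos: [0.5265, 0.0109, 0.2005]
tool_rot: [-180.0, -0.0, 85.0]
force: [-0.3, -0.9, -0.1]
grip_width: 0.0607
grasp_force: 0.0
[0.5266053  0.0108341  0.20051566] [-38.79193609   3.95768324  36.56634923 103.53062383  -2.47943687
  73.30939185  -6.65877704]
115 [0.54664672 0.17498935 0.14602209] 179.956424259726
```

View pics/s3.png

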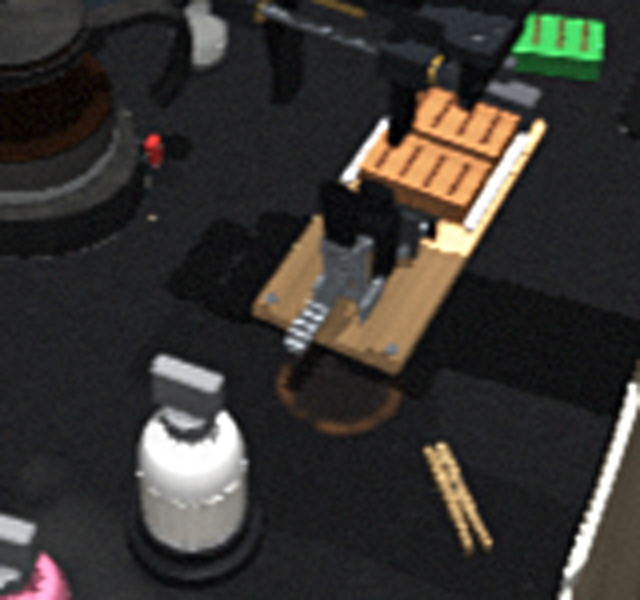

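The cap wing now points along world x (crop 188,375), turned about 78° clockwise to its stop. The paddle (crop 340,205) stands below the fingers, still released. Next I descend and pinch it.

```bash
python3 -m jog '[{"dp":[-0.2,0.2,3],"twist":0,"fingers":0.7},{"dp":[-0.3,0.2,6],"twist":0,"fingers":0.7},{"dp":[-0.3,0.2,8.5],"twist":0,"fingers":0.7},{"dp":[-0.3,0.2,9.5],"twist":0,"fingers":0.7},{"dp":[-0.3,0.2,9.5],"twist":0,"fingers":0},{"dp":[-0.3,0.2,9.5],"twist":0,"fingers":0},{"dp":[-0.3,0.2,9.5],"twist":0,"fingers":0},{"dp":[-0.3,0.2,9.5],"twist":0,"fingers":0}]' 25
python3 - <<'E'
from h import *
c=cam('scene');cv2.imwrite('pics/s4.png',cv2.resize(c['pixels'][190:310,250:410],None,fx=4,fy=4,interpolation=cv2.INTER_CUBIC))
o=env.get_obs();print(o['tool_pos'],o['force'],o['grip_width'],o['grasp_force'])
E
```

```text
time_s: 6.95
tool_pos: [0.5289, 0.0075, 0.1062]
tool_rot: [179.9, -0.0, 85.0]
force: [-0.3, 0.4, -0.1]
grip_width: 0.029
grasp_force: 0.0
[0.5287257  0.00749373 0.10601163] [-0.443886   -1.0392553   0.09889807] 0.024977477143413508 0.0
```

View pics/s4.png

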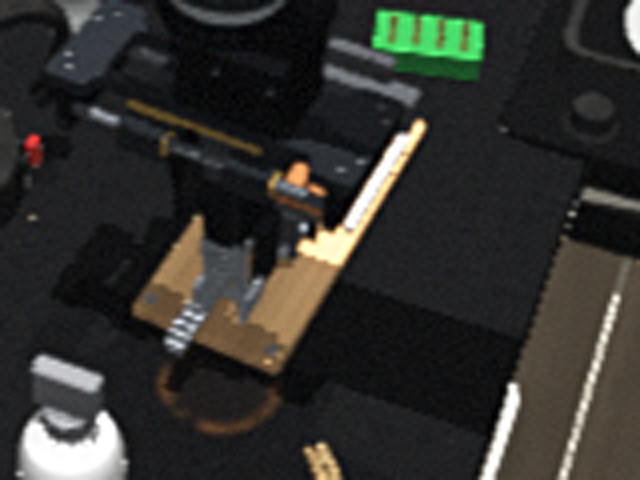

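The fingers straddle the paddle and are still closing, so I finish the grip.

```bash
python3 -m jog '[{"dp":[0,0,0],"twist":0,"fingers":0},{"dp":[0,0,0],"twist":0,"fingers":0}]' 25; python3 -m jog '[{"dp":[-0.7,0,-0.1],"twist":0,"fingers":0},{"dp":[-1.4,0,-0.2],"twist":0,"fingers":0},{"dp":[-2.1,0,-0.2],"twist":0,"fingers":0}]'
```

```text
time_s: 7.25
tool_pos: [0.5289, 0.0075, 0.106]
tool_rot: [179.9, -0.0, 85.0]
force: [1.5, 0.2, 1.6]
grip_width: 0.0215
grasp_force: 25.0
time_s: 7.62
tool_pos: [0.5273, -0.011, 0.108]
tool_rot: [179.9, -0.2, 85.1]
force: [1.5, 9.6, 2.3]
grip_width: 0.0219
grasp_force: 25.0
```

```bash
python3 -m jog '[{"dp":[-0.7,0,0],"twist":0,"fingers":0},{"dp":[-1.4,0,0.1],"twist":0,"fingers":0},{"dp":[-2.1,0,0.2],"twist":0,"fingers":0},{"dp":[-2.3,0,0.2],"twist":0,"fingers":0},{"dp":[-2.4,0,0.2],"twist":0,"fingers":0}]'
```

```text
time_s: 8.25
tool_pos: [0.5256, -0.0316, 0.1065]
tool_rot: [179.9, -0.5, 85.2]
force: [1.1, 12.5, 3.8]
grip_width: 0.0217
grasp_force: 25.0
```

```bash
python3 -m jog '[{"dp":[-0.2,0,0],"twist":0,"fingers":0},{"dp":[-0.3,0,0],"twist":0,"fingers":0}]'; python3 - <<'E'
from h import *
c=cam('top');cv2.imwrite('pics/t2.png',cv2.resize(c['pixels'][195:275,220:340],None,fx=5,fy=5,interpolation=cv2.INTER_CUBIC))
E
```

```text
time_s: 8.5
tool_pos: [0.5253, -0.0348, 0.1059]
tool_rot: [179.9, -0.4, 85.2]
force: [2.8, 11.9, 0.1]
grip_width: 0.0215
grasp_force: 25.0
```

```bash
python3 -m jog '[{"dp":[-0.2,0,0],"twist":0,"fingers":0},{"dp":[-0.4,0,0],"twist":0,"fingers":0}]';  python3 -m jog '[{"dp":[-0.2,0,0],"twist":0,"fingers":0},{"dp":[-0.2,0,0],"twist":0,"fingers":0}]'
```

```text
time_s: 8.8
tool_pos: [0.5251, -0.0375, 0.1055]
tool_rot: [179.9, -0.5, 85.2]
force: [4.0, 16.1, -2.8]
grip_width: 0.0214
grasp_force: 25.0
time_s: 9.05
tool_pos: [0.5251, -0.0375, 0.1055]
tool_rot: [179.9, -0.6, 85.3]
force: [4.6, 17.7, -3.3]
grip_width: 0.0215
grasp_force: 25.0
```

View pics/t2.png

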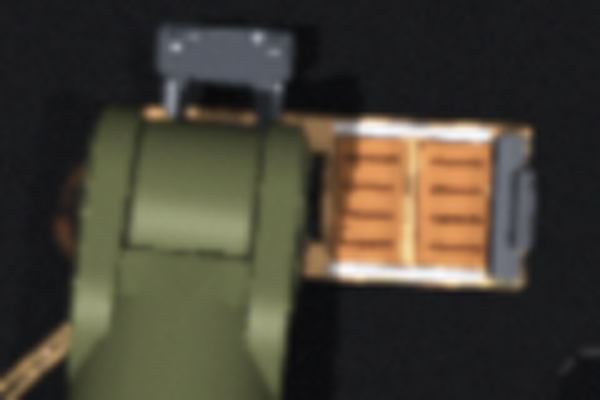

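Stop reached: force rises to 18 N at y = -0.0375. In the picture the pad edge is at about crop (325,200), the near half's face at 335 and the seam gap at 403–418. Next I do the return stroke and measure an image profile.

```bash
cat >> h.py <<'E'
def prof(name='top',save=None):
    c=cam(name,save); R,t=c['rvec'],c['tvec']; K=np.array([[c['fx'],0,c['cx']],[0,c['fy'],c['cy']],[0,0,1.]])
    ctr=np.array([.5202,-.1033]);a=np.radians(-94.75);ex=np.array([np.cos(a),np.sin(a)]);ey=np.array([-ex[1],ex[0]])
    xs=np.arange(-30,106,2);out=np.zeros((len(xs),3));D=[]
    ys=np.linspace(-22,22,12)
    for i,x in enumerate(xs):
        P=np.array([np.r_[ctr+ex*x/1e3+ey*y/1e3,.038] for y in ys]);uv=cv2.projectPoints(P,R,t,K,None)[0][:,0].astype(np.float32)
        out[i]=cv2.remap(c['pixels'],uv[:,0],uv[:,1],cv2.INTER_LINEAR).reshape(-1,3).astype(float).mean(0)
    print(' '.join('%d:%d/%d'%(x,o[2],o[0]) for x,o in zip(xs,out)))
E
python3 -c "
from h import *
prof()"
python3 -m jog '[{"dp":[0.8,0,-0.1],"twist":0,"fingers":0},{"dp":[1.8,0,-0.2],"twist":0,"fingers":0},{"dp":[2.8,0,-0.2],"twist":0,"fingers":0},{"dp":[3.8,0,-0.2],"twist":0,"fingers":0},{"dp":[4.8,0,0],"twist":0,"fingers":0},{"dp":[5.4,0,0],"twist":0,"fingers":0},{"dp":[5.6,0,0],"twist":0,"fingers":0},{"dp":[5.6,0,0],"twist":0,"fingers":0}]'
```

```text
-30:101/71 -28:101/71 -26:101/71 -24:101/71 -22:99/70 -20:94/67 -18:85/60 -16:74/53 -14:60/44 -12:48/35 -10:51/33 -8:65/37 -6:83/44 -4:93/47 -2:97/45 0:102/42 2:105/41 4:107/40 6:111/42 8:122/46 10:141/54 12:165/64 14:187/73 16:201/79 18:207/82 20:209/83 22:208/83 24:208/83 26:206/82 28:205/81 30:202/80 32:200/79 34:200/79 36:202/80 38:207/85 40:209/91 42:212/101 44:213/113 46:217/122 48:215/118 50:204/102 52:202/90 54:216/91 56:221/90 58:220/89 60:212/85 62:207/82 64:203/80 66:201/80 68:202/80 70:204/81 72:206/82 74:207/83 76:207/83 78:206/82 80:205/81 82:202/80 84:198/78 86:193/75 88:191/75 90:190/75 92:186/75 94:171/71 96:140/66 98:105/69 100:92/85 102:97/105 104:105/116
time_s: 10.1
tool_pos: [0.5285, 0.004, 0.1057]
tool_rot: [180.0, 0.4, 84.8]
force: [1.3, -11.6, 0.9]
grip_width: 0.0221
grasp_force: 25.0
```

```bash
python3 -m jog '[{"dp":[-0.8,0,-0.1],"twist":0,"fingers":0},{"dp":[-1.7,0,-0.2],"twist":0,"fingers":0},{"dp":[-2.6,0,-0.2],"twist":0,"fingers":0},{"dp":[-3.5,0,-0.2],"twist":0,"fingers":0},{"dp":[-4.4,0,0],"twist":0,"fingers":0},{"dp":[-5.2,0,0],"twist":0,"fingers":0},{"dp":[-5.6,0,0],"twist":0,"fingers":0},{"dp":[-5.6,0,0],"twist":0,"fingers":0}]'
python3 -c "
from h import *
prof()"
python3 -m jog '[{"dp":[0.8,0,-0.1],"twist":0,"fingers":0},{"dp":[1.8,0,-0.2],"twist":0,"fingers":0},{"dp":[2.8,0,-0.2],"twist":0,"fingers":0},{"dp":[3.8,0,-0.2],"twist":0,"fingers":0},{"dp":[4.8,0,0],"twist":0,"fingers":0},{"dp":[5.4,0,0],"twist":0,"fingers":0},{"dp":[5.6,0,0],"twist":0,"fingers":0},{"dp":[5.6,0,0],"twist":0,"fingers":0}]'
```

```text
time_s: 11.1
tool_pos: [0.5249, -0.039, 0.1056]
tool_rot: [179.9, -0.5, 85.2]
force: [5.8, 11.1, -3.8]
grip_width: 0.0215
grasp_force: 25.0
-30:101/72 -28:101/72 -26:101/72 -24:101/71 -22:100/71 -20:97/69 -18:92/65 -16:82/58 -14:69/50 -12:53/41 -10:37/31 -8:26/24 -6:22/19 -4:29/18 -2:46/22 0:68/27 2:89/34 4:101/38 6:107/40 8:115/43 10:130/49 12:153/58 14:178/68 16:195/76 18:204/80 20:206/82 22:208/83 24:208/83 26:208/83 28:208/82 30:205/81 32:201/80 34:199/79 36:200/79 38:204/82 40:207/87 42:210/94 44:212/105 46:214/113 48:212/113 50:202/100 52:202/90 54:216/91 56:221/90 58:220/89 60:212/85 62:206/82 64:202/80 66:201/80 68:201/80 70:204/81 72:206/82 74:207/83 76:207/83 78:206/82 80:205/81 82:202/80 84:198/78 86:194/75 88:191/75 90:190/75 92:186/74 94:171/71 96:140/66 98:105/69 100:92/85 102:97/106 104:105/116
time_s: 12.15
tool_pos: [0.5282, 0.0007, 0.1061]
tool_rot: [-180.0, 0.6, 84.7]
force: [0.8, -17.6, 4.7]
grip_width: 0.0215
grasp_force: 25.0
```

```bash
python3 -m jog '[{"dp":[-0.8,0,-0.1],"twist":0,"fingers":0},{"dp":[-1.7,0,-0.2],"twist":0,"fingers":0},{"dp":[-2.6,0,-0.2],"twist":0,"fingers":0},{"dp":[-3.5,0,-0.2],"twist":0,"fingers":0},{"dp":[-4.4,0,0],"twist":0,"fingers":0},{"dp":[-5.2,0,0],"twist":0,"fingers":0},{"dp":[-5.8,0,0],"twist":0,"fingers":0},{"dp":[-5.8,0,0],"twist":0,"fingers":0}]'
python3 -c "
from h import *
prof()"
python3 -m jog '[{"dp":[0.8,0,-0.1],"twist":0,"fingers":0},{"dp":[1.8,0,-0.2],"twist":0,"fingers":0},{"dp":[2.8,0,-0.2],"twist":0,"fingers":0},{"dp":[3.8,0,-0.2],"twist":0,"fingers":0},{"dp":[4.8,0,0],"twist":0,"fingers":0},{"dp":[5.4,0,0],"twist":0,"fingers":0},{"dp":[5.6,0,0],"twist":0,"fingers":0},{"dp":[5.6,0,0],"twist":0,"fingers":0}]'
```

```text
time_s: 13.15
tool_pos: [0.5247, -0.0409, 0.1054]
tool_rot: [179.9, -0.5, 85.2]
force: [7.2, 11.4, -3.7]
grip_width: 0.0215
grasp_force: 25.0
-30:101/71 -28:101/71 -26:101/72 -24:101/71 -22:101/71 -20:101/71 -18:100/71 -16:96/68 -14:89/63 -12:78/56 -10:67/50 -8:60/47 -6:61/49 -4:65/53 -2:59/49 0:44/36 2:34/25 4:37/21 6:60/25 8:89/34 10:118/45 12:141/54 14:167/64 16:186/72 18:198/78 20:202/79 22:204/81 24:206/82 26:208/83 28:210/84 30:210/84 32:210/84 34:209/83 36:207/82 38:204/80 40:201/79 42:199/79 44:201/80 46:205/82 48:206/83 50:207/84 52:208/85 54:216/89 56:222/91 58:220/89 60:213/86 62:208/83 64:204/81 66:203/81 68:204/81 70:205/82 72:206/82 74:207/83 76:207/83 78:206/82 80:205/82 82:204/80 84:200/79 86:196/77 88:195/76 90:194/77 92:192/77 94:182/75 96:158/72 98:119/72 100:99/86 102:98/106 104:105/116
time_s: 14.2
tool_pos: [0.5279, -0.0024, 0.1063]
tool_rot: [-180.0, 0.7, 84.7]
force: [-0.7, -18.7, 7.0]
grip_width: 0.0218
grasp_force: 25.0
```

Seam now reads as closed and the near face is at about 8 mm. The fingers drift about 3 mm per stroke, so I look at the grip.

```bash
python3 - <<'E'
from h import *
c=cam('scene');im=cv2.resize(c['pixels'][210:290,270:370],None,fx=7,fy=7,interpolation=cv2.INTER_CUBIC);cv2.imwrite('pics/s5.png',cv2.convertScaleAbs(im,alpha=2,beta=25))
o=env.get_obs();print(o['tool_pos'],o['force'],o['wrist_torque'])
E
```

```text
[ 0.52793827 -0.00235807  0.10633421] [  0.34900955 -19.62810888   7.31194558] [-4.47556592 -0.02070204  0.13655371]
```

View pics/s5.png

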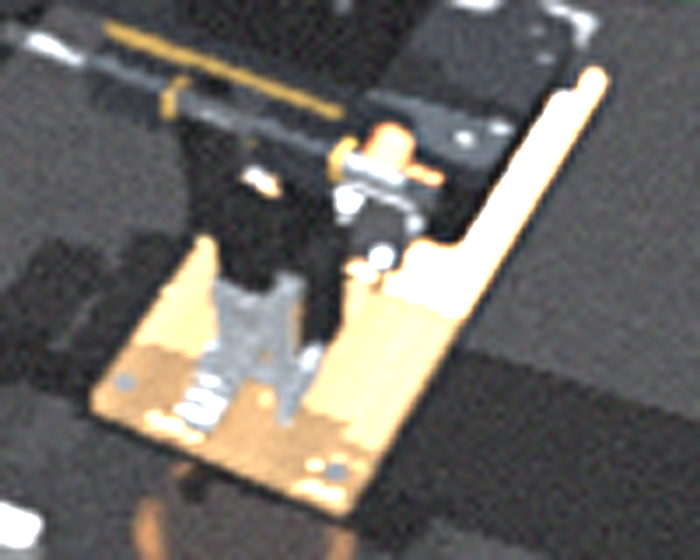

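The picture shows the fingers still on the black paddle (about 265,220), with the steel trigger stem below it. The exact overlap can't be made out. I'll open, let the spring return the trigger, re-centre and regrip.

```bash
python3 -m jog '[{"dp":[0,0,0],"twist":0,"fingers":0.5},{"dp":[0,0,0],"twist":0,"fingers":0.5},{"dp":[0,0,0],"twist":0,"fingers":0.5}]'; python3 - <<'E'
from h import *
for n in('scene','top'):
    c=cam(n)
    v,u=np.nonzero(c['depth']); d=c['depth'][v,u]
    P=np.stack([(u-c['cx'])/c['fx']*d,(v-c['cy'])/c['fy']*d,d],1);R=cv2.Rodrigues(c['rvec'])[0];P=(P-np.ravel(c['tvec']))@R
    m=(abs(P[:,0]-.529)<.009)&(abs(P[:,1])<.05)&(P[:,2]>.06)&(P[:,2]<.16);X=P[m]
    for z in np.arange(.06,.16,.01):
        Y=X[(X[:,2]>=z)&(X[:,2]<z+.01)]
        if len(Y): print(n,z.round(2),len(Y),Y[:,1].min().round(4),Y[:,1].max().round(4))
E
```

```text
time_s: 14.62
tool_pos: [0.5274, 0.0087, 0.105]
tool_rot: [-179.9, -0.0, 85.1]
force: [0.2, 0.5, 0.7]
grip_width: 0.0405
grasp_force: 0.0
scene 0.06 17 -0.0407 0.0098
scene 0.07 19 -0.0437 0.0143
scene 0.08 19 0.0053 0.0087
scene 0.09 13 0.0066 0.0108
scene 0.1 13 0.0083 0.0131
scene 0.11 15 0.0107 0.0145
scene 0.12 12 0.0118 0.0161
scene 0.13 32 0.0082 0.0187
scene 0.14 11 0.0088 0.0145
top 0.06 9 -0.0377 -0.0189
top 0.07 17 -0.0414 -0.0285
top 0.08 17 -0.0479 -0.0414
```

The paddle is centred under the fingers at its released stop (outer face y = 0.014, centre about 0.008, TCP 0.0087). Next I regrip and make stroke 4.

```bash
python3 -m jog '[{"dp":[0,0,0],"twist":0,"fingers":0},{"dp":[0,0,0],"twist":0,"fingers":0},{"dp":[0,0,0],"twist":0,"fingers":0},{"dp":[0,0,0],"twist":0,"fingers":0}]' 40;python3 -m jog '[{"dp":[-0.8,0,-0.1],"twist":0,"fingers":0},{"dp":[-1.7,0,-0.2],"twist":0,"fingers":0},{"dp":[-2.6,0,-0.2],"twist":0,"fingers":0},{"dp":[-3.5,0,-0.2],"twist":0,"fingers":0},{"dp":[-4.4,0,0],"twist":0,"fingers":0},{"dp":[-5.2,0,0],"twist":0,"fingers":0},{"dp":[-5.5,0,0],"twist":0,"fingers":0},{"dp":[-5.5,0,0],"twist":0,"fingers":0}]' 40
python3 -c "
from h import *
prof()"
```

```text
time_s: 15.22
tool_pos: [0.5289, 0.0074, 0.1056]
tool_rot: [179.9, -0.0, 85.0]
force: [2.3, -0.3, -1.6]
grip_width: 0.0216
grasp_force: 40.0
time_s: 16.23
tool_pos: [0.525, -0.0384, 0.1056]
tool_rot: [179.9, -0.7, 85.3]
force: [4.7, 16.4, -2.9]
grip_width: 0.0214
grasp_force: 40.0
-30:101/71 -28:101/71 -26:101/71 -24:101/71 -22:101/71 -20:99/70 -18:94/67 -16:85/61 -14:72/53 -12:61/47 -10:55/45 -8:63/51 -6:75/60 -4:82/65 -2:76/61 0:58/47 2:41/33 4:36/24 6:54/25 8:86/34 10:124/47 12:156/60 14:182/71 16:197/77 18:202/80 20:203/81 22:204/81 24:205/81 26:207/82 28:209/83 30:210/84 32:210/84 34:209/83 36:208/83 38:205/82 40:202/80 42:199/79 44:200/79 46:203/81 48:207/83 50:205/84 52:204/83 54:204/83 56:215/88 58:220/89 60:218/88 62:212/85 64:206/82 66:203/81 68:203/80 70:204/81 72:205/82 74:207/82 76:207/83 78:207/82 80:206/82 82:205/81 84:202/80 86:198/78 88:195/76 90:194/76 92:193/76 94:185/74 96:168/73 98:132/75 100:108/87 102:103/106 104:106/116
```

```bash
python3 - <<'E'
from h import *
c=cam('scene');R,t=c['rvec'],c['tvec']; K=np.array([[c['fx'],0,c['cx']],[0,c['fy'],c['cy']],[0,0,1.]])
ctr=np.array([.5202,-.1033]);a=np.radians(-94.75);ex=np.array([np.cos(a),np.sin(a)])
xs=np.arange(-190,-100,4)
uv=cv2.projectPoints(np.array([np.r_[ctr+ex*x/1e3,.059] for x in xs]),R,t,K,None)[0][:,0];print(uv[::5].round(1).tolist())
for f in('s0.png',None):
    im=cv2.imread('pics/'+f) if f else c['pixels']
    g=[max(int(cv2.getRectSubPix(im,(1,1),tuple(map(float,p+[dx,0])))[0,0].mean()) for dx in(-3,0,3)) for p in uv]
    print(' '.join('%d:%d'%q for q in zip(xs,g)))
A=cv2.resize(cv2.imread('pics/s0.png')[225:300,270:345],None,fx=5,fy=5,interpolation=cv2.INTER_CUBIC);B=cv2.resize(c['pixels'][225:300,270:345],None,fx=5,fy=5,interpolation=cv2.INTER_CUBIC)
cv2.imwrite('pics/m.png',cv2.convertScaleAbs(np.hstack([A,B]),alpha=1.6,beta=15))
E
```

```text
[[288.5, 280.4], [292.5, 274.6], [296.4, 268.8], [300.1, 263.3], [303.8, 257.8]]
-190:43 -186:37 -182:42 -178:130 -174:222 -170:197 -166:176 -162:186 -158:222 -154:212 -150:228 -146:212 -142:227 -138:226 -134:224 -130:219 -126:167 -122:171 -118:189 -114:206 -110:151 -106:142 -102:89
-190:32 -186:29 -182:30 -178:37 -174:35 -170:28 -166:71 -162:151 -158:172 -154:195 -150:209 -146:207 -142:205 -138:203 -134:198 -130:189 -126:155 -122:209 -118:210 -114:219 -110:197 -106:166 -102:135
```

View pics/m.png

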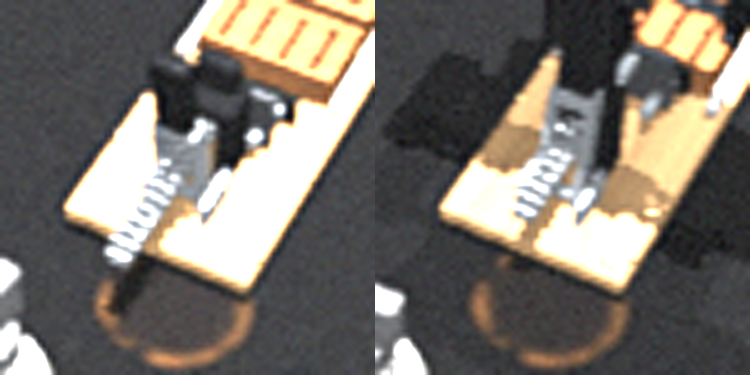

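```bash
python3 - <<'E'
from h import *
c=load('scene');R,t=c['rvec'],c['tvec']; K=np.array([[c['fx'],0,c['cx']],[0,c['fy'],c['cy']],[0,0,1.]])
ctr=np.array([.5202,-.1033]);a=np.radians(-94.75);ex=np.array([np.cos(a),np.sin(a)]);ey=np.array([-ex[1],ex[0]])
s5=np.zeros((420,560,3),np.uint8);s5[210:290,270:370]=cv2.resize(cv2.convertScaleAbs(cv2.subtract(cv2.imread('pics/s5.png'),(25,25,25,0)),alpha=.5),(100,80),interpolation=cv2.INTER_AREA)
xs=np.arange(-186,-100,3);ims=[cv2.imread('pics/s0.png'),s5,c['pixels']]
for im in ims:
    out=[]
    for x in xs:
        P=np.array([np.r_[ctr+ex*x/1e3+ey*y/1e3,.059] for y in(-4,-2,0,2,4)])
        uv=cv2.projectPoints(P,R,t,K,None)[0][:,0].astype(np.float32)
        m=cv2.remap(im,uv[:,0],uv[:,1],cv2.INTER_LINEAR).reshape(-1,3).astype(float)
        out.append((x,m[:,0].max(),))
    print(' '.join('%d:%d'%q for q in out))
# jaw region shift s5 -> now
g=[cv2.cvtColor(i,cv2.COLOR_BGR2GRAY) for i in ims]
for nm,(x0,y0,w,h) in dict(tail=(294,258,12,14),jawrods=(317,235,14,16),board=(305,270,14,12)).items():
    r=cv2.matchTemplate(g[2][y0-8:y0+h+8,x0-8:x0+w+8],g[1][y0:y0+h,x0:x0+w],cv2.TM_CCOEFF_NORMED);_,v,_,l=cv2.minMaxLoc(r);print(nm,v,l[0]-8,l[1]-8)
E
```

```text
-186:39 -183:36 -180:38 -177:89 -174:164 -171:236 -168:159 -165:190 -162:209 -159:139 -156:236 -153:180 -150:163 -147:244 -144:183 -141:159 -138:175 -135:138 -132:173 -129:158 -126:145 -123:206 -120:139 -117:158 -114:132 -111:144 -108:161 -105:94 -102:86
-186:30 -183:30 -180:28 -177:29 -174:31 -171:27 -168:19 -165:35 -162:61 -159:95 -156:112 -153:99 -150:112 -147:115 -144:115 -141:115 -138:113 -135:113 -132:113 -129:97 -126:86 -123:87 -120:87 -117:92 -114:84 -111:85 -108:88 -105:81 -102:78
-186:30 -183:31 -180:30 -177:29 -174:30 -171:30 -168:20 -165:32 -162:58 -159:96 -156:149 -153:158 -150:159 -147:152 -144:145 -141:180 -138:170 -135:113 -132:194 -129:150 -126:166 -123:223 -120:166 -117:197 -114:182 -111:164 -108:174 -105:134 -102:140
tail 0.42345789074897766 8 -8
jawrods 0.7449143528938293 0 0
board 0.8683580160140991 1 -1
```

```bash
python3 - <<'E'
from h import *
c=cam('top','t3.png');sc=cam('scene','s6.png');K=np.array([[c['fx'],0,c['cx']],[0,c['fy'],c['cy']],[0,0,1.]])
ctr=np.array([.5202,-.1033]);a=np.radians(-94.75);ex=np.array([np.cos(a),np.sin(a)]);ey=np.array([-ex[1],ex[0]])
def pr(im,c,ys,z,xs):
    out=[]
    for x in xs:
        P=np.array([np.r_[ctr+ex*x/1e3+ey*y/1e3,z] for y in ys]);uv=cv2.projectPoints(P,c['rvec'],c['tvec'],K,None)[0][:,0].astype(np.float32)
        m=cv2.remap(im,uv[:,0],uv[:,1],cv2.INTER_LINEAR).reshape(-1,3).astype(float).mean(0);out.append('%d:%d/%d'%(x,m[2],m[0]))
    print(' '.join(out))
t0=cv2.imread('pics/t0.png')
for ys in(np.linspace(12,26,6),np.linspace(-26,-12,6)):
    for im in(t0,c['pixels']): pr(im,c,ys,.036,np.arange(-50,24,2))
K=np.array([[sc['fx'],0,sc['cx']],[0,sc['fy'],sc['cy']],[0,0,1.]])
print('scene top edge of bar / jaw')
for ys in((-3,0,3),np.linspace(-28,-12,6)):
    for f in('s0.png','s6.png'): pr(cv2.imread('pics/'+f),sc,ys,.059 if ys[1]==0 else .036,np.arange(-176,-96,3) if ys[1]==0 else np.arange(-50,24,2))
E
```

```text
-50:136/98 -48:141/106 -46:141/112 -44:131/111 -42:121/110 -40:128/112 -38:151/125 -36:183/146 -34:202/158 -32:211/166 -30:207/166 -28:197/164 -26:182/158 -24:146/131 -22:110/98 -20:78/65 -18:102/66 -16:141/80 -14:196/111 -12:223/133 -10:241/150 -8:241/149 -6:234/139 -4:223/122 -2:208/103 0:203/90 2:211/87 4:212/86 6:211/85 8:209/83 10:208/83 12:207/83 14:208/83 16:209/83 18:209/83 20:209/83 22:209/84
-50:87/62 -48:85/60 -46:80/57 -44:73/52 -42:69/49 -40:73/53 -38:80/58 -36:88/63 -34:90/64 -32:92/65 -30:91/65 -28:91/65 -26:91/65 -24:91/64 -22:91/64 -20:89/63 -18:85/60 -16:77/55 -14:64/46 -12:57/43 -10:53/44 -8:66/56 -6:77/68 -4:87/78 -2:78/72 0:63/58 2:40/38 4:35/27 6:40/21 8:64/27 10:92/35 12:124/46 14:151/57 16:176/68 18:195/77 20:201/80 22:204/81
-50:203/157 -48:196/152 -46:181/143 -44:158/127 -42:149/120 -40:149/118 -38:169/128 -36:190/145 -34:208/163 -32:211/170 -30:209/172 -28:201/169 -26:186/159 -24:166/141 -22:120/101 -20:97/73 -18:93/59 -16:146/86 -14:194/116 -12:232/146 -10:242/157 -8:244/159 -6:239/150 -4:233/136 -2:225/119 0:225/106 2:222/96 4:217/89 6:211/86 8:207/83 10:
[... 1177 characters left out ...]
-44:72/57 -42:74/55 -40:68/54 -38:59/49 -36:54/50 -34:52/55 -32:65/71 -30:78/86 -28:89/96 -26:87/93 -24:77/82 -22:63/66 -20:52/50 -18:52/42 -16:66/38 -14:86/38 -12:96/38 -10:97/38 -8:96/38 -6:94/38 -4:95/38 -2:112/43 0:161/64 2:223/96 4:246/110 6:234/103 8:226/99 10:220/97 12:217/96 14:214/93 16:217/94 18:222/97 20:223/97 22:223/98
-50:129/71 -48:130/70 -46:132/70 -44:132/70 -42:133/72 -40:137/77 -38:136/81 -36:124/80 -34:111/79 -32:110/82 -30:109/84 -28:98/81 -26:81/74 -24:68/68 -22:58/62 -20:52/55 -18:48/49 -16:43/43 -14:37/38 -12:35/36 -10:35/36 -8:34/37 -6:33/36 -4:30/33 -2:28/30 0:26/28 2:25/28 4:29/31 6:40/35 8:62/41 10:104/50 12:160/66 14:199/81 16:217/91 18:221/94 20:216/93 22:214/92
```

The bar tail has moved about 31 mm. The wood is closed, with its face at about +10, but the pad has given only some 3–8 mm. One more stroke puts the force near the middle of the band (about 9 N). I return, let the spring seat the trigger, regrip and squeeze.

```bash
python3 -m jog '[{"dp":[0.8,0,-0.1],"twist":0,"fingers":0},{"dp":[1.8,0,-0.2],"twist":0,"fingers":0},{"dp":[2.8,0,-0.2],"twist":0,"fingers":0},{"dp":[3.8,0,-0.2],"twist":0,"fingers":0},{"dp":[4.8,0,0],"twist":0,"fingers":0},{"dp":[5.5,0,0],"twist":0,"fingers":0.5},{"dp":[5.5,0,0],"twist":0,"fingers":0.5},{"dp":[5.5,0,0],"twist":0,"fingers":0.5}]'
python3 -m jog '[{"dp":[0,0,0],"twist":0,"fingers":0.5},{"dp":[0,0,0],"twist":0,"fingers":0},{"dp":[0,0,0],"twist":0,"fingers":0},{"dp":[0,0,0],"twist":0,"fingers":0},{"dp":[0,0,0],"twist":0,"fingers":0},{"dp":[0,0,0],"twist":0,"fingers":0}]' 40
```

```text
time_s: 17.42
tool_pos: [0.5279, 0.0077, 0.1053]
tool_rot: [-179.9, -0.0, 85.0]
force: [-0.2, 0.2, 0.6]
grip_width: 0.0408
grasp_force: 0.0
time_s: 18.18
tool_pos: [0.5289, 0.0073, 0.1056]
tool_rot: [179.9, 0.0, 85.0]
force: [2.0, -0.6, -1.4]
grip_width: 0.022
grasp_force: 40.0
```

```bash
python3 -m jog '[{"dp":[-0.8,0,-0.1],"twist":0,"fingers":0},{"dp":[-1.7,0,-0.2],"twist":0,"fingers":0},{"dp":[-2.6,0,-0.2],"twist":0,"fingers":0},{"dp":[-3.5,0,-0.2],"twist":0,"fingers":0},{"dp":[-4.4,0,0],"twist":0,"fingers":0},{"dp":[-5.2,0,0],"twist":0,"fingers":0},{"dp":[-5.5,0,0],"twist":0,"fingers":0},{"dp":[-5.5,0,0],"twist":0,"fingers":0}]' 40
python3 - <<'E'
from h import *
sc=cam('scene','s7.png')
ctr=np.array([.5202,-.1033]);a=np.radians(-94.75);ex=np.array([np.cos(a),np.sin(a)]);ey=np.array([-ex[1],ex[0]])
K=np.array([[sc['fx'],0,sc['cx']],[0,sc['fy'],sc['cy']],[0,0,1.]])
for ys,z,xs in(((-3,0,3),.059,np.arange(-158,-110,3)),(np.linspace(-28,-12,6),.036,np.arange(0,20,2)),(np.linspace(-25,25,12),.038,np.arange(40,70,2))):
    out=[]
    for x in xs:
        P=np.array([np.r_[ctr+ex*x/1e3+ey*y/1e3,z] for y in ys]);uv=cv2.projectPoints(P,sc['rvec'],sc['tvec'],K,None)[0][:,0].astype(np.float32)
        m=cv2.remap(sc['pixels'],uv[:,0],uv[:,1],cv2.INTER_LINEAR).reshape(-1,3).astype(float).mean(0);out.append('%d:%d/%d'%(x,m[2],m[0]))
    print(' '.join(out))
prof()
E
```

```text
time_s: 19.18
tool_pos: [0.5251, -0.038, 0.1056]
tool_rot: [179.9, -0.7, 85.3]
force: [4.7, 17.7, -4.5]
grip_width: 0.0215
grasp_force: 40.0
-158:199/109 -155:241/144 -152:241/148 -149:239/146 -146:240/145 -143:243/146 -140:215/127 -137:128/99 -134:146/152 -131:153/165 -128:100/110 -125:139/152 -122:129/141 -119:120/129 -116:177/187 -113:125/135
0:29/32 2:29/32 4:30/32 6:36/32 8:50/35 10:74/42 12:103/53 14:120/62 16:139/69 18:169/77
40:157/69 42:152/65 44:135/58 46:106/52 48:75/51 50:63/59 52:69/74 54:84/89 56:97/94 58:111/87 60:134/78 62:150/73 64:146/66 66:128/57 68:105/49
-30:101/71 -28:101/71 -26:101/71 -24:101/71 -22:100/71 -20:97/69 -18:92/65 -16:82/58 -14:71/52 -12:61/49 -10:59/51 -8:64/58 -6:66/62 -4:57/56 -2:47/49 0:37/40 2:30/30 4:33/23 6:53/25 8:86/34 10:124/47 12:156/60 14:182/70 16:197/77 18:202/80 20:203/81 22:203/81 24:205/82 26:207/82 28:209/84 30:210/84 32:210/84 34:209/84 36:208/83 38:205/81 40:202/80 42:199/78 44:200/79 46:203/81 48:207/84 50:205/83 52:203/83 54:204/83 56:215/88 58:220/89 60:218/88 62:212/85 64:206/82 66:203/80 68:202/80 70:204/81 72:205/81 74:206/82 76:207/83 78:206/82 80:206/82 82:205/81 84:202/79 86:198/78 88:195/76 90:194/76 92:193/76 94:185/74 96:168/73 98:131/75 100:108/87 102:103/106 104:105/116
```

The bar moved another 8 mm while the wood stayed put, so the pad has given at least 8 mm (at least 5.6 N). The trigger is at its stop and held, so I hand in.

```bash
python3 -c "
from cell import env
o=env.get_obs();print(o['grasp_force'],o['force']);print(env.sign_off())"
```

```text
39.99897921810117 [ 4.39915719 16.85209031 -3.83402767]
the job is handed in; nothing more can be done
None
```

I handed the job in without seeing a verdict: the cap is turned shut to its stop, the halves read closed in the images, the pad presses with an estimated 8–11 N after five strokes, and the trigger is held squeezed at its stop with a 40 N grip.

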